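# Make up two dough-station kits

### The arm

A 7-joint arm with a two-finger parallel gripper is mounted at the origin on the work surface. World frame = base frame: x ahead of the robot, y to its left, z up, the work surface at z = 0. Lengths are in m, angles in rad, forces in N, time in s.
With the tool pointing down it reaches from about 0.425 to 0.925 m from the base axis. Payload 6.8 kg.
Tool frame: the origin (TCP) lies at the very end of the fingers, on their centre line; the grasp point (between the pads) lies 19 mm behind it; z points along the fingers, y is the line along which they close (so a half turn about z gives the same grasp; the last joint's range is limited). The gripper opens to 85 mm and grips with 20 to 120 N. Pads are 22 mm wide; open, the fingers measure 114 mm over their backs; the gripper's body (76 mm by 85 mm) begins 54 mm behind the grasp point. The pads swing forward as they close: fully open they stand 13 mm farther back than shut.
Start: joints at [-1.211, 0.477, 0.022, 1.555, -0.011, 1.109, -0.083], TCP at [0.304, 0.602, 0.231] pointing down, gripper open.
Joint ranges: [-2.96, 2.96], [-0.34, 2.1], [-1.41, 1.46], [0.24, 2.44], [-1.37, 4.51], [0.17, 1.92], [-2.96, 2.96]. Speed limits (rad/s): [2.39, 2.39, 3.14, 3.14, 3.14, 3.14, 3.14].

### API

Orientations are given as a unit quaternion [w, x, y, z].
In Python, from station import bot gives the robot as it stands.
- The arm moves only by the tool jog_arm, never from a script. Its argument "motion" is a list of rows, each a list of 7 numbers: the turn, a rotation vector about the tool's x, y, z in rad, then the shift along the tool's x, y, z in mm, then the finger opening in mm, from 0 to 85.4. A call has 1 to 10 rows; each row is the pose to reach, as a shift and turn from the pose commanded when the call began, along the tool's axes at that moment; what a row does not reach only later rows make up. A row lasts 1/8 s, in which the tool goes at most 62.5 mm and 10.7 degrees, less where a joint would pass 70% of its speed; a pose out of reach is approached as far as the arm can. A call with a gripper value outside its range is refused whole. The fingers move at their own pace and stop on an object; "grip_force" is the grip in N (left out, the last holds). Time passes only in rows, so rows that repeat a pose let the fingers close. It gives the time, the measured TCP pose, the force, the opening and the grip force at its end, in the units of the state.
- bot.get_obs(): the state, without advancing time (a new reading comes with each control period).
- bot.read_camera(name): name is "side" or "top" or "wrist"; returns a dict with "pixels" (400x640x3 uint8, red, green, blue), "camera_matrix" (3x3 intrinsics, pixels), "T" (4x4, takes a point from camera to world coordinates); the wrist camera has in their place "tool_from_camera" (4x4, takes a point from camera to tool coordinates, whose origin is the TCP and whose axes are the flange's). Camera axes: x right, y down, z forward; pixel columns grow to the right and rows downward; lengths in m; the calibration is good to about 2 mm. A picture is of the moment at which its call begins: read the wrist's pose just before it. There is no depth.
- bot.hand_in(): hands the job in; it is judged then, once.
Trained networks look in a picture, given as the dict that the camera call returned (one of the last four; its "shot" number tells which), for a name from the list of things; names that differ only in an ending like _2 or _b are one class to them, and where a whole thing is asked for, a point or a joint stands for the part that bears it (a point fixed in the world has none). Each returns a list of dicts, best first, with "score" (0 to 1); they miss things now and then, are a little off and sometimes report something else, mostly with a low value. They report only what shows in the picture. A call takes as long as a camera call. They do not tell look-alikes from the thing itself.
- bot.spot_in(thing, picture): "xy" ([column, row] in pixels, amid what is visible of it).
- bot.tip_of(thing, picture): "xy" ([column, row] in pixels: a listed point, or the origin of a listed thing).
The state is a dict: "t": time; "q": joint angles; "joint_vel": joint speeds; "joint_torque": joint torques, N m; "eef_pos": TCP position; "tool_rot": TCP orientation; "contact_force": force on the tool from outside, world axes, zero at the start; "torque": the same for the moment, N m; "gripper_width": opening from 0.0 (shut) to 1.0 (fully open); "grasp_force": force on a finger pad.
Only numpy, scipy, OpenCV 4.12 (cv2) and the standard library are available. Lean on these libraries where they do the work, as an engineer would, in place of code of your own. Each camera call takes 0.05 s, during which the arm holds its last target. There are 200 camera calls.

### The job

Make up the two kit trays for the dough stations. On the orange tray lay the rolling pin in the long lane and stand the ring cutter and the red-lidded jar in the square pockets, one in each; on the blue tray stand the pale wooden stamp and the white-lidded jar in the square pockets, one in each. Everything sits flat on the tray floor, the jars are kept upright throughout, and the spare black-lidded jar, the bowl and the canister are left where they are.

Things in the scene. Friction and masses are not known exactly. Their poses are not given: they have to be found in the camera images.
- tray_orange: Orange plastic kit tray, fixed, 180 (its x) by 156 mm (its y); floor 4 mm thick; walls and dividers 4 mm thick, tops 16 mm above the table. Origin: centre of its underside, z up. Its +y side is one long lane along x (172 by 60 mm inside, centre x 0, y +44 mm); its -y side two square pockets (84 by 84 mm inside, centres x -44 and +44, y -32 mm). Both trays have this shape.
- tray_blue: Blue plastic kit tray, fixed, 180 (its x) by 156 mm (its y); floor 4 mm thick; walls and dividers 4 mm thick, tops 16 mm above the table. Origin: centre of its underside, z up. Its +y side is one long lane along x (172 by 60 mm inside, centre x 0, y +44 mm); its -y side two square pockets (84 by 84 mm inside, centres x -44 and +44, y -32 mm). Both trays have this shape.
- pin_mid (a point): centre of the small wooden rolling pin, lying on the table: 140 mm long along its own x; barrel 32 mm diameter and 98 mm long in the middle, its centre 16 mm above what it lies on, thin handle (16 mm) 21 mm long at each end; about 120 g; its barrel has slight flats, so it does not roll by itself.
- cutter_mid (a point): centre (half-way up) of the round brass-coloured dough cutter, an open ring standing on its edge-circle: 54 mm outer diameter, walls 2.5 mm, 40 mm tall, axis z up, about 60 g.
- stamp_mid (a point): centre (half-way up, 38 mm above its base) of the pale wooden dough stamp standing upright: round foot 50 mm diameter and 16 mm thick, narrow 20 mm neck, round knob of 28 mm diameter from 48 to 70 mm above its base, top at 76 mm; about 90 g; z up.
- jar_red_mid (a point): Centre (half-way up, 35 mm above its base) of the red-lidded spice jar: amber, round, 44 mm diameter, 70 mm tall, standing upright, about 130 g; z up.
- jar_white_mid (a point): Centre (half-way up, 35 mm above its base) of the white-lidded spice jar: amber, round, 44 mm diameter, 70 mm tall, standing upright, about 130 g; z up.
- jar_black_mid (a point): Centre (half-way up, 35 mm above its base) of the black-lidded spice jar: amber, round, 44 mm diameter, 70 mm tall, standing upright, about 130 g; z up. The spare: it stays where it stands.
- bowl: white ceramic bowl, 100 mm across, 50 mm tall, a bystander; origin at the centre of its underside.
- canister: aluminium canister, 64 mm diameter, 100 mm tall, a bystander; origin at the centre of its underside.
Things that resemble listed ones, but are neither listed nor needed, are in the scene too. Of the things shaped like the tray_orange, the orange one is meant.

How it is judged:
By the outcome, as a careful person would: the job done as asked, in the order asked, and still so for the second after the job is handed in, with the robot touching nothing.
It also fails if it takes over 138 s, if anything falls off the work surface, if the arm or the gripper's body presses on something with over 40 N, if the wrist force passes 120 N, or if a joint passes its speed limit or range.

## Working session

There is one attempt and no reset: what is moved stays moved. The work goes in short steps, Python scripts to look and compute and a tool call to move; the robot and the scene stay as the last step left them, time stands still between calls to the robot, and variables do not carry over. Pictures are saved under pics/ and viewed, at most 14 in all, crops included, and the job is handed in when it is done.

Besides the shell and the picture viewer there is one more tool, called after "Call:" by a JSON object that holds its "op" and its "data", one argument or row to a line. jog_arm: Moves the arm, as the interface text tells. Its arguments: {"type":"object","properties":{"motion":{"type":"array"},"grip_force":{"type":"number"}},"required":["motion"]}

```bash
mkdir -p pics; ls; cat > h.py <<'E'
import numpy as np, cv2
from station import bot
from scipy.spatial.transform import Rotation as R
def save(p,n): cv2.imwrite('pics/'+n, p['pixels'][:,:,::-1])
def toolT(o):
    q=o['tool_rot']; T=np.eye(4); T[:3,:3]=R.from_quat([q[1],q[2],q[3],q[0]]).as_matrix(); T[:3,3]=o['eef_pos']; return T
def camT(p,o=None): return p['T'] if 'T' in p else toolT(o)@p['tool_from_camera']
def ray(p,xy,z,o=None):
    T=np.array(camT(p,o)); d=T[:3,:3]@np.linalg.inv(p['camera_matrix'])@np.array([xy[0],xy[1],1.]); c=T[:3,3]
    return c+d*(z-c[2])/d[2]
def proj(p,X,o=None):
    T=np.array(camT(p,o)); c=T[:3,:3].T@(np.array(X)-T[:3,3]); u=np.array(p['camera_matrix'])@c; return u[:2]/u[2]
E
python3 - <<'E'
from h import *
o=bot.get_obs(); print({k:np.round(v,3).tolist() for k,v in o.items()})
zs=dict(tray_orange=0,tray_blue=0,pin_mid=.016,cutter_mid=.02,stamp_mid=.038,jar_red_mid=.035,jar_white_mid=.035,jar_black_mid=.035,bowl=0,canister=0)
for n in ['top','side']:
    p=bot.read_camera(n); save(p,n+'.png')
    print(n, np.round(p['T'],3).tolist(), np.round(p['camera_matrix'],1).tolist())
    for t,z in zs.items():
        print(t,[(round(float(d['score']),2),np.round(d['xy']).tolist(),np.round(ray(p,d['xy'],z),3)[:2].tolist()) for d in bot.tip_of(t,p)][:5])
E
```

```text
pics
{'t': 0.0, 'q': [-1.211, 0.478, 0.022, 1.556, -0.012, 1.109, -0.083], 'joint_vel': [0.001, -0.001, 0.001, -0.001, -0.0, 0.0, 0.002], 'joint_torque': [0.001, -59.647, 1.608, -28.121, 0.012, 0.009, -0.0], 'eef_pos': [0.304, 0.602, 0.23], 'tool_rot': [-0.0, 0.232, 0.973, -0.001], 'contact_force': [0.884, -0.661, 0.324], 'torque': [0.024, -0.042, -0.058], 'grasp_force': 0.0, 'gripper_width': 0.999}
top [[0.014, -0.984, 0.176, 0.353], [-0.999, -0.019, -0.026, 0.013], [0.029, -0.176, -0.984, 0.863], [0.0, 0.0, 0.0, 1.0]] [[381.1, 0.0, 321.8], [0.0, 381.1, 201.2], [0.0, 0.0, 1.0]]
tray_orange [(0.9, [429.0, 327.0], [0.233, -0.249]), (0.89, [460.0, 207.0], [0.5, -0.332])]
tray_blue [(0.72, [172.0, 184.0], [0.541, 0.335]), (0.69, [315.0, 125.0], [0.693, 0.008]), (0.36, [315.0, 224.0], [0.456, 0.003])]
pin_mid [(0.66, [314.0, 124.0], [0.689, 0.011])]
cutter_mid [(0.69, [373.0, 227.0], [0.448, -0.125])]
stamp_mid [(0.93, [314.0, 226.0], [0.446, 0.006])]
jar_red_mid [(0.92, [289.0, 173.0], [0.563, 0.065])]
jar_white_mid [(0.76, [263.0, 229.0], [0.439, 0.118])]
jar_black_mid [(0.85, [351.0, 
[... 205 characters left out ...]
 -0.548, 0.719], [0.0, 0.0, 0.0, 1.0]] [[489.9, 0.0, 320.4], [0.0, 489.9, 205.8], [0.0, 0.0, 1.0]]
tray_orange [(0.82, [194.0, 303.0], [0.236, -0.253]), (0.65, [324.0, 332.0], [0.499, -0.337])]
tray_blue [(0.89, [331.0, 165.0], [0.549, 0.333])]
pin_mid [(0.93, [391.0, 218.0], [0.684, 0.023])]
cutter_mid [(0.57, [294.0, 254.0], [0.441, -0.125])]
stamp_mid [(0.64, [300.0, 216.0], [0.453, 0.001])]
jar_red_mid [(0.85, [344.0, 204.0], [0.565, 0.057]), (0.19, [438.0, 287.0], [0.735, -0.255])]
jar_white_mid [(0.86, [295.0, 193.0], [0.442, 0.115])]
jar_black_mid []
bowl [(0.66, [441.0, 287.0], [0.756, -0.216]), (0.31, [325.0, 332.0], [0.501, -0.338])]
canister [(0.72, [410.0, 192.0], [0.763, 0.17])]
```

```bash
python3 - <<'E'
import cv2
a=cv2.imread('pics/top.png');cv2.imwrite('pics/top_c.png',cv2.resize(a[60:400,100:540],None,fx=1.75,fy=1.75,interpolation=cv2.INTER_CUBIC))
E
```

```text
(no output)
```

View pics/top_c.png

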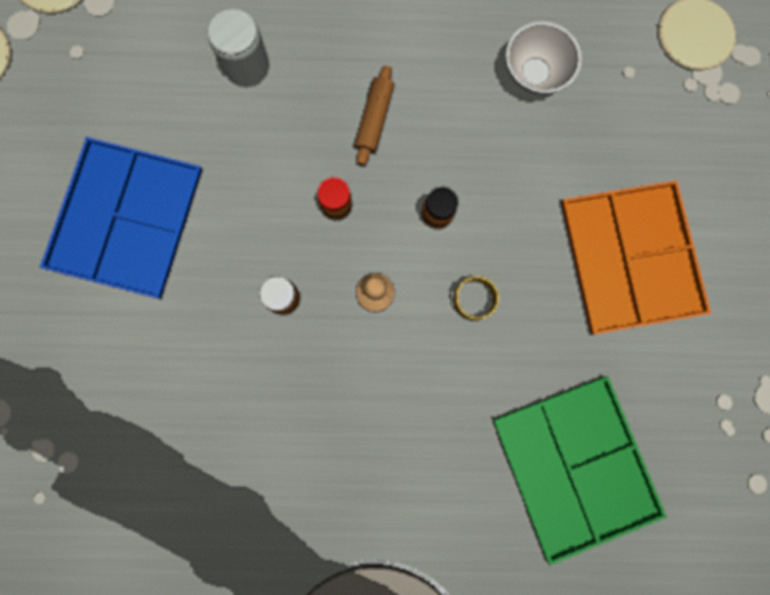

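View pics/side.png

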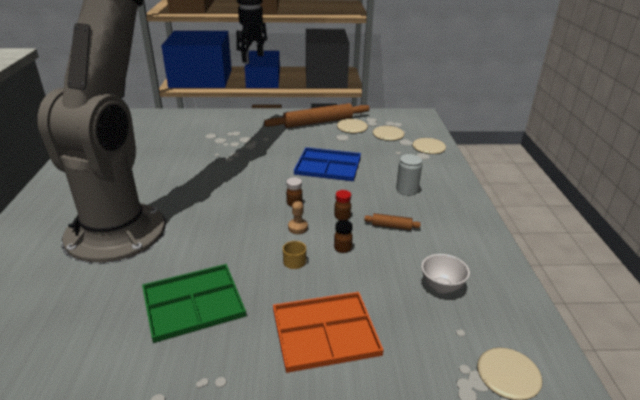

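The side view shows the green look-alike tray at (195,300), the orange one at (325,330) and the blue one at (330,163). A big rolling pin lies far off at (320,115), and the small one is at (392,221). Candidates in full top-view pixels:
- **Trays:** orange (460,207) is wanted; green (429,327) is a look-alike.
- **Pin:** small one (314,124), not the big one near the shelf.
- **Jars:** red (289,173), white (263,229), black spare (351,178).

Next I measure the tray and pin angles.

```bash
python3 - <<'E'
from h import *
for n in ['top','side']:
    p=bot.read_camera(n); hsv=cv2.cvtColor(p['pixels'],cv2.COLOR_RGB2HSV)
    seeds={'top':dict(o=(460,207),b=(172,184),pin=(314,124)),'side':dict(o=(324,332),b=(331,165),pin=(391,221))}[n]
    for k,(lo,hi,z) in dict(o=((5,180,90),(16,255,255),.016),b=((105,150,50),(125,255,255),.016),pin=((3,90,40),(16,255,200),.016)).items():
        m=cv2.inRange(hsv,lo,hi); m=cv2.morphologyEx(m,cv2.MORPH_CLOSE,np.ones((7,7)) if k!='pin' else np.ones((3,3)))
        nl,l,st,c=cv2.connectedComponentsWithStats(m); s=seeds[k]
        i=1+np.argmin([np.hypot(*(c[j]-s))+(1e3 if st[j,4]<60 else 0) for j in range(1,nl)])
        ys,xs=np.where(l==i)
        P=np.array([ray(p,(x,y),z)[:2] for x,y in zip(xs,ys)]).astype(np.float32)
        r=cv2.minAreaRect(P*1000); b=cv2.boxPoints(r)
        e=b[1]-b[0]; f=b[2]-b[1]
        print(n,k,st[i].tolist(),np.round(r[0],1),'edges',[(round(float(np.hypot(*v)),1),round(float(np.degrees(np.arctan2(v[1],v[0]))),1)) for v in (e,f)])
E
```

```text
top o [422, 164, 83, 86, 5164] [ 500.4 -331.1] edges [(156.1, -79.2), (176.2, 10.8)]
top b [124, 139, 91, 91, 5418] [539.7 333.2] edges [(177.4, -13.6), (156.9, 76.4)]
top pin [303, 98, 22, 56, 614] [685.7  11.8] edges [(141.6, -13.7), (29.2, 76.3)]
side o [274, 293, 108, 78, 6122] [ 500.6 -342.7] edges [(162.2, -79.3), (177.8, 10.7)]
side b [295, 148, 65, 32, 1561] [538.9 316.5] edges [(177.5, -13.7), (170.5, 76.3)]
side pin [365, 214, 55, 16, 564] [683.3   7.3] edges [(136.0, -13.1), (53.0, 76.9)]
```

```bash
cat > go.py <<'E'
import sys
from h import *
# args: groups x y z ydeg (direction of tool y; tool pointing down) -> tool-frame row
o=bot.get_obs(); T=toolT(o)
print('t',round(o['t'],2),'pos',np.round(o['eef_pos'],4).tolist(),'yaw',round(float(np.degrees(np.arctan2(T[1,1],T[0,1]))),1),'w',round(o['gripper_width']*85.4,1),'F',np.round(o['contact_force'],1).tolist(),'g',round(o['grasp_force'],1),'q7',round(o['q'][6],2))
a=list(map(float,sys.argv[1:]))
for i in range(0,len(a),4):
    x,y,z,yd=a[i:i+4]; c,s=np.cos(np.radians(yd)),np.sin(np.radians(yd))
    Rt=np.array([[s,c,0],[-c,s,0],[0,0,-1.]]).copy(); Rt[:,0]=np.cross(Rt[:,1],Rt[:,2])
    rv=R.from_matrix(T[:3,:3].T@Rt).as_rotvec(); d=T[:3,:3].T@(np.array([x,y,z])-T[:3,3])*1000
    print(np.round(rv,3).tolist()+np.round(d,1).tolist())
E
python3 go.py 0.685 0.012 0.2 76.5
```

```text
t 1.2 pos [0.3044, 0.6025, 0.2313] yaw 63.2 w 85.5 F [0.6, -0.3, 0.2] g 0.0 q7 -0.08
[0.0, -0.0, -0.232, -606.0, -355.4, 31.3]
```

Call:
{"op": "jog_arm", "data": {
  "motion": [
    [0,0,-0.232,-606,-355,31,85],
    [0,0,-0.232,-606,-355,31,85],
    [0,0,-0.232,-606,-355,31,85],
    [0,0,-0.232,-606,-355,31,85],
    [0,0,-0.232,-606,-355,31,85],
    [0,0,-0.232,-606,-355,31,85],
    [0,0,-0.232,-606,-355,31,85],
    [0,0,-0.232,-606,-355,31,85],
    [0,0,-0.232,-606,-355,31,85],
    [0,0,-0.232,-606,-355,31,85]
  ],
  "grip_force": 40
}}

```text
t: 2.45
eef_pos: [0.6439, 0.0763, 0.2039]
tool_rot: [0.0, 0.117, 0.993, 0.0]
contact_force: [0.9, 1.1, 0.7]
gripper_width: 0.992
grasp_force: 0.0
```

```bash
python3 go.py 0.685 0.012 0.2 76.5
```

```text
t 2.45 pos [0.6439, 0.0763, 0.2039] yaw 76.5 w 84.7 F [0.9, 1.1, 0.7] g 0.0 q7 1.19
[0.0, 0.001, 0.0, -54.9, -52.9, 3.9]
```

Call:
{"op": "jog_arm", "data": {
  "motion": [
    [0,0,0,-55,-53,4,85],
    [0,0,0,-55,-53,4,85],
    [0,0,0,-55,-53,4,85],
    [0,0,0,-55,-53,4,85]
  ]
}}

```text
t: 2.95
eef_pos: [0.6834, 0.0161, 0.1997]
tool_rot: [-0.0, 0.116, 0.993, 0.001]
contact_force: [-0.6, 1.5, 0.3]
gripper_width: 0.995
grasp_force: 0.0
```

```bash
cat > look.py <<'E'
# wrist look: name z [name z...]; saves picture, prints world points
import sys
from h import *
o=bot.get_obs(); p=bot.read_camera('wrist'); save(p,sys.argv[1])
for n,z in zip(sys.argv[2::2],sys.argv[3::2]):
    print(n,[(round(float(d['score']),2),np.round(d['xy']).tolist(),np.round(ray(p,d['xy'],float(z),o),4)[:2].tolist()) for d in bot.tip_of(n,p)][:4])
E
python3 look.py w1.png pin_mid .016; python3 go.py 0.685 0.012 0.2 76.5
```

```text
pin_mid [(0.62, [317.0, 182.0], [0.6861, 0.0094])]
t 3.05 pos [0.6835, 0.0161, 0.1999] yaw 76.7 w 84.8 F [-0.4, 0.6, -0.1] g 0.0 q7 1.3
[0.001, -0.0, 0.003, -2.4, -3.6, -0.1]
```

View pics/w1.png

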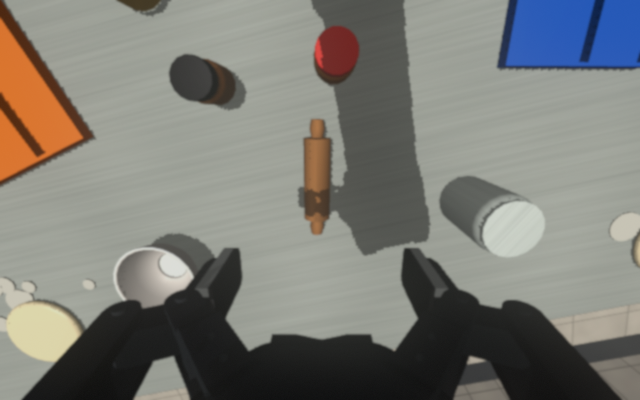

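The wrist view shows the small pin at (317,178), upright in the picture and so square to the fingers. The bowl at (155,277) and the canister at (495,222) are clear of the gripper.

```bash
python3 go.py 0.685 0.010 0.03 76.6 0.685 0.010 0.010 76.6
```

```text
t 3.05 pos [0.6835, 0.0161, 0.1999] yaw 76.7 w 84.8 F [-0.4, 0.6, -0.1] g 0.0 q7 1.3
[0.001, -0.0, 0.001, -3.0, -5.8, 169.9]
[0.001, -0.0, 0.001, -3.0, -5.8, 189.9]
```

Call:
{"op": "jog_arm", "data": {
  "motion": [
    [0,0,0,-3,-6,60,70],
    [0,0,0,-3,-6,120,70],
    [0,0,0,-3,-6,165,70],
    [0,0,0,-3,-6,185,70],
    [0,0,0,-3,-6,190,70],
    [0,0,0,-3,-6,190,70],
    [0,0,0,-3,-6,190,70]
  ]
}}

```text
t: 3.92
eef_pos: [0.687, 0.007, 0.0118]
tool_rot: [0.002, 0.118, 0.993, 0.0]
contact_force: [-0.5, 0.2, 1.3]
gripper_width: 0.827
grasp_force: 0.0
```

```bash
python3 go.py 0.685 0.010 0.010 76.6
```

```text
t 3.92 pos [0.687, 0.007, 0.0118] yaw 76.5 w 70.6 F [-0.5, 0.2, 1.3] g 0.0 q7 1.34
[0.001, 0.003, -0.002, 2.6, 2.4, 1.8]
```

Call:
{"op": "jog_arm", "data": {
  "motion": [
    [0,0,0,2,2.5,1,60],
    [0,0,0,2,2.5,1,20],
    [0,0,0,2,2.5,1,20],
    [0,0,0,2,2.5,1,20],
    [0,0,0,2,2.5,1,20],
    [0,0,0,2,2.5,1,20],
    [0,0,0,2,2.5,1,20],
    [0,0,0,2,2.5,1,20]
  ],
  "grip_force": 50
}}

```text
t: 4.92
eef_pos: [0.6845, 0.01, 0.0093]
tool_rot: [0.0, 0.118, 0.993, 0.0]
contact_force: [-1.9, 0.7, 6.2]
gripper_width: 0.357
grasp_force: 50.5
```

```bash
cat > tray.py <<'E'
import numpy as np
TR=dict(o=(.500,-.333,10.8),b=(.541,.333,-13.6))
for n,(x,y,a) in TR.items():
    c,s=np.cos(np.radians(a)),np.sin(np.radians(a))
    for k,(u,v) in dict(lane=(0,.044),pm=(-.044,-.032),pp=(.044,-.032)).items(): print(n,k,round(x+c*u-s*v,4),round(y+s*u+c*v,4))
E
python3 tray.py; python3 go.py 0.685 0.010 0.22 76.6
```

```text
o lane 0.4918 -0.2898
o pm 0.4628 -0.3727
o pp 0.5492 -0.3562
b lane 0.5513 0.3758
b pm 0.4907 0.3122
b pp 0.5762 0.2916
t 4.92 pos [0.6845, 0.01, 0.0093] yaw 76.5 w 30.5 F [-1.9, 0.7, 6.2] g 50.5 q7 1.34
[0.0, 0.001, -0.002, -0.6, 0.2, -210.7]
```

```bash
python3 go.py 0.685 0.010 0.2 76.6 0.4918 -0.2898 0.17 100.8
```

```text
t 4.92 pos [0.6845, 0.01, 0.0093] yaw 76.5 w 30.5 F [-1.9, 0.7, 6.2] g 50.5 q7 1.34
[0.0, 0.001, -0.002, -0.6, 0.2, -190.7]
[0.0, 0.001, -0.424, 117.3, -336.4, -160.9]
```

Call:
{"op": "jog_arm", "data": {
  "motion": [
    [0,0,0,0,0,-30,20],
    [0,0,0,0,0,-80,20],
    [0,0,0,0,0,-130,20],
    [0,0,-0.1,20,-50,-160,20],
    [0,0,-0.2,40,-110,-160,20],
    [0,0,-0.3,60,-170,-160,20],
    [0,0,-0.42,80,-230,-160,20],
    [0,0,-0.424,100,-290,-160,20],
    [0,0,-0.424,117,-336,-160,20],
    [0,0,-0.424,117,-336,-160,20]
  ]
}}

```text
t: 6.18
eef_pos: [0.4878, -0.2946, 0.1684]
tool_rot: [-0.001, -0.089, 0.996, -0.001]
contact_force: [0.3, 1.1, -1.1]
gripper_width: 0.358
grasp_force: 49.9
```

Call:
{"op": "jog_arm", "data": {
  "motion": [
    [0,0,0,0,0,0,20],
    [0,0,0,0,0,0,20],
    [0,0,0,0,0,0,20]
  ]
}}

```text
t: 6.55
eef_pos: [0.4927, -0.2882, 0.1686]
tool_rot: [-0.0, -0.095, 0.995, 0.0]
contact_force: [0.3, 0.8, -0.8]
gripper_width: 0.359
grasp_force: 49.9
```

```bash
python3 look.py w2.png tray_orange 0 pin_mid 0.177; python3 go.py 0.4918 -0.2898 0.018 100.8
```

```text
tray_orange [(0.7, [285.0, 177.0], [0.4961, -0.3305])]
pin_mid [(0.7, [322.0, 257.0], [0.4913, -0.2887])]
t 6.7 pos [0.4923, -0.2889, 0.1687] yaw 100.9 w 30.6 F [0.5, 0.1, -2.0] g 49.9 q7 2.24
[0.0, -0.0, 0.001, 0.7, -0.8, 150.7]
```

View pics/w2.png

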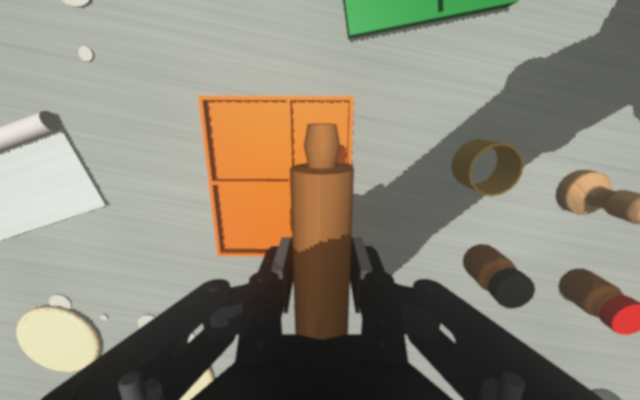

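The wrist view shows the pin held straight over the lane (lane columns 291–351, pin column 322). The tray's top corners are at (200,97), (353,97) and (218,254).

```bash
python3 - <<'E'
from h import *
o=bot.get_obs(); p=bot.read_camera('wrist')
m=cv2.inRange(cv2.cvtColor(p['pixels'],cv2.COLOR_RGB2HSV),(5,180,90),(16,255,255))
c=max(cv2.findContours(m,0,1)[0],key=cv2.contourArea)
P=[ray(p,q,.016,o) for q in [(200,97),(353,97),(218,254),(291,98)]]; print(np.round(P,4)[:,:2])
a=np.radians(10.8); Rz=np.array([[np.cos(a),np.sin(a)],[-np.sin(a),np.cos(a)]])
for q in P: print(np.round(Rz@(q[:2]-[.5,-.333])*1000,1))
E
```

```text
[[ 0.4261 -0.4258]
 [ 0.3973 -0.2754]
 [ 0.5988 -0.3942]
 [ 0.4099 -0.3362]]
[-90.  -77.3]
[-90.1  75.9]
[ 85.6 -78.6]
[-89.1  13.8]
```

Call:
{"op": "jog_arm", "data": {
  "motion": [
    [0,0,0,0.5,-1,50,20],
    [0,0,0,0.5,-1,100,20],
    [0,0,0,0.5,-1,130,20],
    [0,0,0,0.5,-1,145,20],
    [0,0,0,0.5,-1,150,20],
    [0,0,0,0.5,-1,150,20],
    [0,0,0,0.5,-1,150,20]
  ]
}}

```text
t: 7.62
eef_pos: [0.4924, -0.2911, 0.0199]
tool_rot: [0.001, -0.094, 0.996, -0.001]
contact_force: [-0.3, -0.5, -1.4]
gripper_width: 0.359
grasp_force: 49.9
```

```bash
python3 go.py 0.4918 -0.2898 0.017 100.8
```

```text
t 7.62 pos [0.4924, -0.2911, 0.0199] yaw 100.8 w 30.7 F [-0.3, -0.5, -1.4] g 49.9 q7 2.28
[-0.001, 0.002, -0.0, 0.4, 1.4, 2.9]
```

Call:
{"op": "jog_arm", "data": {
  "motion": [
    [0,0,0,0.5,1,2.5,20],
    [0,0,0,0.5,1,2.5,20],
    [0,0,0,0.5,1,2.5,20],
    [0,0,0,0.5,1,2.5,34],
    [0,0,0,0.5,1,2.5,40],
    [0,0,0,0.5,1,2.5,50],
    [0,0,0,0.5,1,2.5,50],
    [0,0,0,0.5,1,-20,50],
    [0,0,0,0.5,1,-70,60],
    [0,0,0,0.5,1,-130,80]
  ]
}}

```text
t: 8.88
eef_pos: [0.4901, -0.2893, 0.1493]
tool_rot: [-0.001, -0.094, 0.996, 0.001]
contact_force: [1.1, -0.1, -1.0]
gripper_width: 0.889
grasp_force: 0.0
```

```bash
python3 look.py w3.png pin_mid 0.02 cutter_mid 0.02; python3 go.py 0.445 -0.125 0.13 100.8
```

```text
pin_mid [(0.67, [322.0, 192.0], [0.491, -0.2892])]
cutter_mid [(0.61, [496.0, 173.0], [0.4399, -0.1219]), (0.51, [279.0, 187.0], [0.4938, -0.3328])]
t 9.03 pos [0.4931, -0.2909, 0.1523] yaw 100.8 w 79.8 F [-0.3, -0.1, -0.3] g 0.0 q7 2.25
[-0.004, 0.006, -0.001, 16.4, 172.1, 21.5]
```

View pics/w3.png

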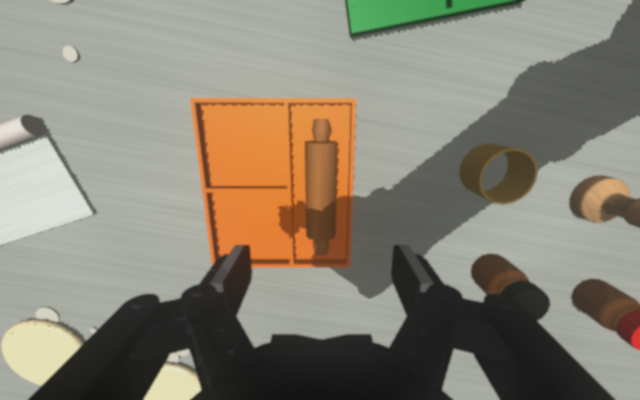

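The pin lies flat inside the lane at (322,190). The cutter is the ring at (498,173), and I go there next.

Call:
{"op": "jog_arm", "data": {
  "motion": [
    [0,0,0,18,60,10,80],
    [0,0,0,18,120,20,80],
    [0,0,0,18,171,20,80],
    [0,0,0,18,171,20,80],
    [0,0,0,18,171,20,80],
    [0,0,0,18,171,20,80]
  ],
  "grip_force": 25
}}

```text
t: 9.78
eef_pos: [0.4413, -0.1264, 0.1284]
tool_rot: [-0.0, -0.093, 0.996, -0.0]
contact_force: [-0.2, -1.0, 0.1]
gripper_width: 0.941
grasp_force: 0.0
```

```bash
python3 look.py w4.png cutter_mid 0.02;python3 go.py 0.443 -0.124 0.014 100.8; python3 - <<'E'
from h import *
o=bot.get_obs(); p=bot.read_camera('wrist')
print(proj(p,[.443,-.124,.02],o))
E
```

```text
cutter_mid []
t 9.88 pos [0.4413, -0.1262, 0.1285] yaw 100.7 w 80.0 F [0.1, -0.5, -0.3] g 0.0 q7 1.93
[-0.0, -0.0, -0.002, -2.1, 1.9, 114.5]
[323.94088769 198.69973117]
```

View pics/w4.png

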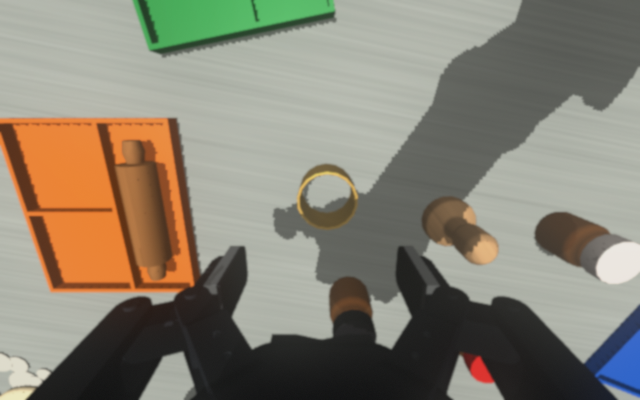

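The ring's rim is centred at (328,200), about 3 mm right of my estimate, so I use (0.441,-0.121). The black jar is well clear.

Call:
{"op": "jog_arm", "data": {
  "motion": [
    [0,0,0,0.5,5,50,80],
    [0,0,0,0.5,5,90,80],
    [0,0,0,0.5,5,110,80],
    [0,0,0,0.5,5,114,80],
    [0,0,0,0.5,5,114,75],
    [0,0,0,0.5,5,114,45],
    [0,0,0,0.5,5,114,45],
    [0,0,0,0.5,5,114,45],
    [0,0,0,0.5,5,114,45],
    [0,0,0,0.5,5,114,45]
  ]
}}

```text
t: 11.18
eef_pos: [0.4407, -0.1205, 0.016]
tool_rot: [0.001, -0.094, 0.996, -0.0]
contact_force: [-1.6, 0.6, 6.1]
gripper_width: 0.631
grasp_force: 25.2
```

```bash
python3 go.py 0.443 -0.124 0.15 100.8 0.4628 -0.3727 0.15 100.8
```

```text
t 11.18 pos [0.4407, -0.1205, 0.016] yaw 100.8 w 53.9 F [-1.6, 0.6, 6.1] g 25.2 q7 1.95
[-0.001, 0.002, -0.0, -1.9, -4.0, -134.0]
[-0.001, 0.002, -0.0, 25.2, -252.0, -133.9]
```

Call:
{"op": "jog_arm", "data": {
  "motion": [
    [0,0,0,0,0,-40,45],
    [0,0,0,0,0,-90,45],
    [0,0,0,5,-40,-130,45],
    [0,0,0,10,-95,-130,45],
    [0,0,0,15,-150,-130,45],
    [0,0,0,20,-205,-130,45],
    [0,0,0,25,-240,-130,45],
    [0,0,0,25,-252,-130,45],
    [0,0,0,25,-252,-130,45],
    [0,0,0,25,-252,-130,45]
  ]
}}

```text
t: 12.42
eef_pos: [0.4628, -0.3705, 0.1447]
tool_rot: [0.0, -0.095, 0.995, 0.001]
contact_force: [-1.1, -0.2, -0.3]
gripper_width: 0.628
grasp_force: 26.9
```

```bash
python3 go.py 0.4628 -0.3727 0.0205 100.8
```

```text
t 12.43 pos [0.4628, -0.3705, 0.1447] yaw 100.9 w 53.6 F [-1.1, -0.2, -0.3] g 26.9 q7 2.42
[0.001, 0.0, 0.002, 0.4, -2.3, 124.2]
```

Call:
{"op": "jog_arm", "data": {
  "motion": [
    [0,0,0,0.4,-2,50,45],
    [0,0,0,0.4,-2,90,45],
    [0,0,0,0.4,-2,112,45],
    [0,0,0,0.4,-2,120,45],
    [0,0,0,0.4,-2,123,45],
    [0,0,0,0.4,-2,123,45],
    [0,0,0,0.4,-2,123,45]
  ]
}}

```text
t: 13.3
eef_pos: [0.463, -0.3749, 0.0227]
tool_rot: [0.001, -0.094, 0.996, -0.001]
contact_force: [-0.6, 0.4, -1.0]
gripper_width: 0.634
grasp_force: 27.0
```

```bash
python3 go.py 0.4628 -0.3727 0.0205 100.8
```

```text
t 13.3 pos [0.463, -0.3749, 0.0227] yaw 100.8 w 54.1 F [-0.6, 0.4, -1.0] g 27.0 q7 2.46
[-0.001, 0.001, -0.0, -0.2, 2.2, 2.2]
```

Lower the last 2 mm, release, and retreat.

Call:
{"op": "jog_arm", "data": {
  "motion": [
    [0,0,0,0,2,1.5,45],
    [0,0,0,0,2,2.5,45],
    [0,0,0,0,2,2.5,45],
    [0,0,0,0,2,2.5,56],
    [0,0,0,0,2,2.5,62],
    [0,0,0,0,2,2.5,70],
    [0,0,0,0,2,2.5,70],
    [0,0,0,0,2,-20,70],
    [0,0,0,0,2,-70,75],
    [0,0,0,0,2,-130,80]
  ]
}}

```text
t: 14.55
eef_pos: [0.4613, -0.372, 0.1522]
tool_rot: [-0.001, -0.094, 0.996, 0.001]
contact_force: [0.9, 0.1, -0.0]
gripper_width: 0.938
grasp_force: 0.0
```

```bash
python3 go.py 0.564 0.062 0.16 100.8
```

```text
t 14.55 pos [0.4613, -0.372, 0.1522] yaw 100.8 w 80.1 F [0.9, 0.1, -0.0] g 0.0 q7 2.42
[0.002, -0.002, -0.0, -182.1, 407.2, -7.5]
```

Call:
{"op": "jog_arm", "data": {
  "motion": [
    [0,0,0,-182,407,-10,80],
    [0,0,0,-182,407,-10,80],
    [0,0,0,-182,407,-10,80],
    [0,0,0,-182,407,-10,80],
    [0,0,0,-182,407,-10,80],
    [0,0,0,-182,407,-10,80],
    [0,0,0,-182,407,-10,80],
    [0,0,0,-182,407,-10,80],
    [0,0,0,-182,407,-10,80],
    [0,0,0,-182,407,-10,80]
  ],
  "grip_force": 40
}}

```text
t: 15.8
eef_pos: [0.5643, 0.0589, 0.1616]
tool_rot: [-0.0, -0.093, 0.996, -0.001]
contact_force: [0.0, 0.3, -0.8]
gripper_width: 0.936
grasp_force: 0.0
```

```bash
python3 look.py w5.png jar_red_mid 0.035 jar_black_mid .035 jar_white_mid .035 stamp_mid .038;python3 go.py 0.564 0.062 0.016 100.8
```

```text
jar_red_mid [(0.96, [322.0, 192.0], [0.5652, 0.0596])]
jar_black_mid [(0.61, [187.0, 157.0], [0.5543, -0.0763])]
jar_white_mid [(0.91, [416.0, 69.0], [0.4377, 0.1201])]
stamp_mid [(0.83, [288.0, 51.0], [0.4454, 0.0067])]
t 16.05 pos [0.5646, 0.0601, 0.1618] yaw 100.7 w 80.1 F [-1.0, 0.6, 0.3] g 0.0 q7 1.57
[-0.0, -0.0, -0.002, 0.2, 2.0, 145.8]
```

View pics/w5.png

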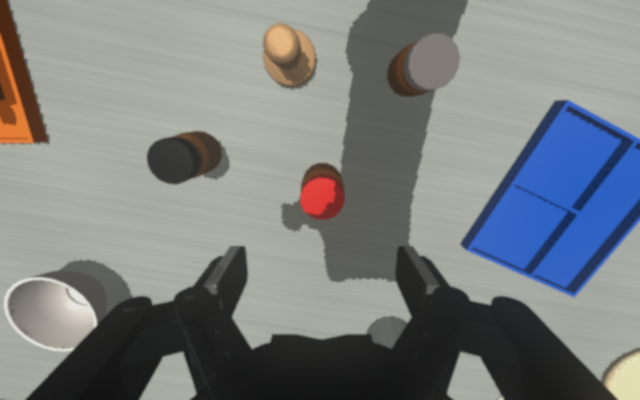

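The red jar is centred between the fingers at (322,195), and the white jar at (425,65) and the black jar at (185,158) are clear. I go straight down and close.

Call:
{"op": "jog_arm", "data": {
  "motion": [
    [0,0,0,0,0,50,80],
    [0,0,0,0,0,95,80],
    [0,0,0,0,0,130,80],
    [0,0,0,0,0,142,80],
    [0,0,0,0,0,145,75],
    [0,0,0,0,0,145,55],
    [0,0,0,0,0,145,35],
    [0,0,0,0,0,145,35],
    [0,0,0,0,0,145,35],
    [0,0,0,0,0,145,35]
  ]
}}

```text
t: 17.3
eef_pos: [0.5658, 0.0614, 0.0183]
tool_rot: [0.001, -0.094, 0.996, 0.0]
contact_force: [-0.6, -0.0, 6.4]
gripper_width: 0.496
grasp_force: 40.6
```

```bash
python3 go.py 0.565 0.06 0.17 100.8 0.5492 -0.3562 0.17 100.8
```

```text
t 17.3 pos [0.5658, 0.0614, 0.0183] yaw 100.8 w 42.3 F [-0.6, -0.0, 6.4] g 40.6 q7 1.58
[-0.0, 0.003, -0.0, 0.7, -1.2, -151.7]
[-0.0, 0.003, -0.0, 94.0, -407.1, -151.9]
```

Call:
{"op": "jog_arm", "data": {
  "motion": [
    [0,0,0,0,0,-30,35],
    [0,0,0,0,0,-85,35],
    [0,0,0,0,0,-140,35],
    [0,0,0,10,-30,-150,35],
    [0,0,0,20,-85,-150,35],
    [0,0,0,33,-145,-150,35],
    [0,0,0,47,-205,-150,35],
    [0,0,0,60,-265,-150,35],
    [0,0,0,75,-325,-150,35],
    [0,0,0,87,-375,-150,35]
  ]
}}

```text
t: 18.55
eef_pos: [0.5486, -0.3261, 0.1673]
tool_rot: [0.0, -0.093, 0.996, -0.0]
contact_force: [1.3, -0.4, -1.0]
gripper_width: 0.495
grasp_force: 41.6
```

```bash
python3 go.py 0.5492 -0.3562 0.17 100.8
```

```text
t 18.55 pos [0.5486, -0.3261, 0.1673] yaw 100.7 w 42.3 F [1.3, -0.4, -1.0] g 41.6 q7 2.28
[-0.001, 0.0, -0.002, 5.0, -29.7, -2.7]
```

Call:
{"op": "jog_arm", "data": {
  "motion": [
    [0,0,0,5,-28,0,35],
    [0,0,0,5,-28,0,35],
    [0,0,0,5,-28,0,35],
    [0,0,0,5,-28,0,35]
  ]
}}

```text
t: 19.05
eef_pos: [0.5503, -0.3499, 0.1668]
tool_rot: [0.0, -0.095, 0.995, 0.0]
contact_force: [0.4, -0.3, -2.1]
gripper_width: 0.494
grasp_force: 41.6
```

```bash
python3 look.py w6.png cutter_mid .024 tray_orange 0; python3 go.py 0.5492 -0.3562 0.0225 100.8
```

```text
cutter_mid []
tray_orange [(0.62, [344.0, 141.0], [0.5006, -0.3346])]
t 19.2 pos [0.5501, -0.3507, 0.1668] yaw 100.9 w 42.4 F [0.6, 0.1, -1.7] g 41.6 q7 2.32
[0.0, 0.0, 0.001, 1.9, -5.3, 144.3]
```

View pics/w6.png

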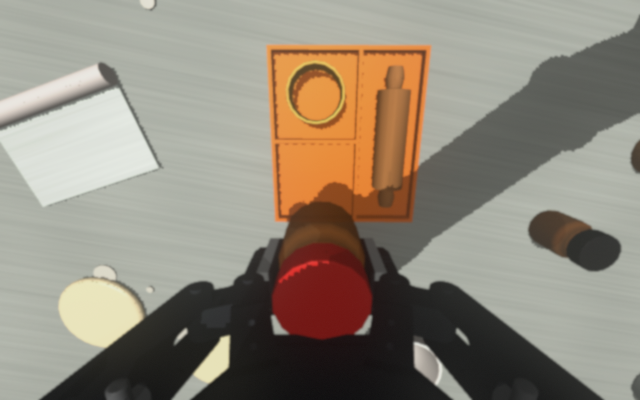

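The cutter stands in its pocket at (316,93), and the jar is upright in the grip over the free pocket at (315,175). I lower it now.

Call:
{"op": "jog_arm", "data": {
  "motion": [
    [0,0,0,2,-5,45,35],
    [0,0,0,2,-5,90,35],
    [0,0,0,2,-5,120,35],
    [0,0,0,2,-5,136,35],
    [0,0,0,2,-5,141,35],
    [0,0,0,2,-5,141,35],
    [0,0,0,2,-5,141,35]
  ]
}}

```text
t: 20.08
eef_pos: [0.5495, -0.3576, 0.0271]
tool_rot: [0.001, -0.094, 0.996, -0.001]
contact_force: [-0.8, 1.0, -1.1]
gripper_width: 0.496
grasp_force: 41.5
```

```bash
python3 go.py 0.5492 -0.3562 0.0225 100.8
```

```text
t 20.07 pos [0.5495, -0.3576, 0.0271] yaw 100.8 w 42.4 F [-0.8, 1.0, -1.1] g 41.5 q7 2.35
[-0.001, 0.002, -0.0, 0.0, 1.5, 4.6]
```

Call:
{"op": "jog_arm", "data": {
  "motion": [
    [0,0,0,0,1,3,35],
    [0,0,0,0,1,4.5,35],
    [0,0,0,0,1,5,35],
    [0,0,0,0,1,5,35]
  ]
}}

```text
t: 20.58
eef_pos: [0.5488, -0.3561, 0.0223]
tool_rot: [0.0, -0.094, 0.996, 0.0]
contact_force: [-3.6, 2.6, 9.2]
gripper_width: 0.496
grasp_force: 42.8
```

Call:
{"op": "jog_arm", "data": {
  "motion": [
    [0,0,0,0,0,0,46],
    [0,0,0,0,0,0,52],
    [0,0,0,0,0,0,62],
    [0,0,0,0,0,0,65],
    [0,0,0,0,0,-20,65],
    [0,0,0,0,0,-70,75],
    [0,0,0,0,0,-130,75],
    [0,0,0,0,0,-150,75]
  ]
}}

```text
t: 21.58
eef_pos: [0.5505, -0.3577, 0.1767]
tool_rot: [0.003, -0.094, 0.996, -0.002]
contact_force: [-0.8, 0.0, -0.2]
gripper_width: 0.877
grasp_force: 0.0
```

```bash
python3 go.py 0.446 0.005 0.17 100.8; python3 tray.py
```

```text
t 21.57 pos [0.5505, -0.3577, 0.1767] yaw 100.8 w 74.9 F [-0.8, 0.0, -0.2] g 0.0 q7 2.33
[-0.005, 0.006, -0.001, 35.0, 375.9, 4.5]
o lane 0.4918 -0.2898
o pm 0.4628 -0.3727
o pp 0.5492 -0.3562
b lane 0.5513 0.3758
b pm 0.4907 0.3122
b pp 0.5762 0.2916
```

Call:
{"op": "jog_arm", "data": {
  "motion": [
    [0,0,0.1,35,376,4,60],
    [0,0,0.25,35,376,4,60],
    [0,0,0.42,35,376,4,60],
    [0,0,0.425,35,376,4,60],
    [0,0,0.425,35,376,4,60],
    [0,0,0.425,35,376,4,60],
    [0,0,0.425,35,376,4,60],
    [0,0,0.425,35,376,4,60],
    [0,0,0.425,35,376,4,60],
    [0,0,0.425,35,376,4,60]
  ]
}}

```text
t: 22.82
eef_pos: [0.444, 0.0053, 0.1667]
tool_rot: [0.0, 0.12, 0.993, -0.0]
contact_force: [-0.1, -1.1, 0.5]
gripper_width: 0.703
grasp_force: 0.0
```

```bash
python3 look.py w7.png stamp_mid .038 jar_white_mid .035 tray_blue 0;python3 go.py 0.446 0.006 0.041 76.4
```

```text
stamp_mid [(0.82, [319.0, 190.0], [0.4426, 0.0028])]
jar_white_mid [(0.42, [49.0, 339.0], [0.5498, -0.3671])]
tray_blue [(0.93, [615.0, 193.0], [0.5384, 0.3319])]
t 23.02 pos [0.4438, 0.0062, 0.1667] yaw 76.4 w 59.9 F [0.6, 0.6, 0.1] g 0.0 q7 1.21
[-0.0, -0.0, -0.0, -2.2, 0.3, 125.7]
```

View pics/w7.png

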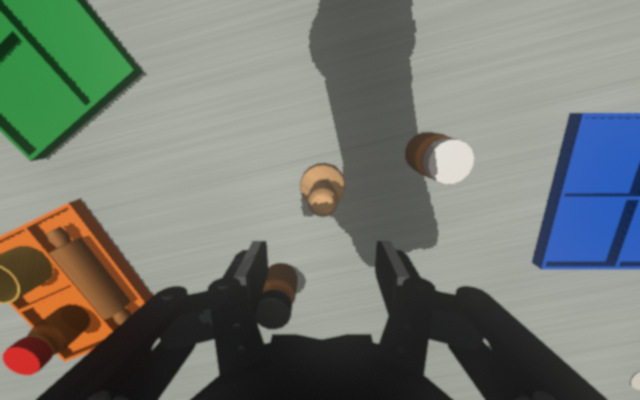

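The stamp is centred between the fingers at (321,190). The orange tray still shows the pin, cutter and red jar standing as placed.

Call:
{"op": "jog_arm", "data": {
  "motion": [
    [0,0,0,0,-1.5,40,60],
    [0,0,0,0,-1.5,85,60],
    [0,0,0,0,-1.5,115,60],
    [0,0,0,0,-1.5,125,60],
    [0,0,0,0,-1.5,126,55],
    [0,0,0,0,-1.5,126,40],
    [0,0,0,0,-1.5,126,20],
    [0,0,0,0,-1.5,126,20],
    [0,0,0,0,-1.5,126,20],
    [0,0,0,0,-1.5,126,20]
  ]
}}

```text
t: 24.28
eef_pos: [0.4445, 0.0055, 0.0418]
tool_rot: [0.001, 0.118, 0.993, 0.0]
contact_force: [-0.5, 1.2, 6.5]
gripper_width: 0.313
grasp_force: 39.3
```

```bash
python3 go.py 0.444 0.005 0.2 76.4 0.5762 0.2916 0.2 76.4
```

```text
t 24.27 pos [0.4445, 0.0055, 0.0418] yaw 76.4 w 26.7 F [-0.5, 1.2, 6.5] g 39.3 q7 1.27
[0.001, 0.002, 0.001, -0.0, -0.4, -158.2]
[0.001, 0.002, 0.001, -61.3, 309.2, -157.7]
```

Call:
{"op": "jog_arm", "data": {
  "motion": [
    [0,0,0,0,0,-30,20],
    [0,0,0,0,0,-85,20],
    [0,0,0,0,0,-130,20],
    [0,0,0,-10,50,-130,20],
    [0,0,0,-20,105,-130,20],
    [0,0,0,-32,165,-130,20],
    [0,0,0,-44,225,-130,20],
    [0,0,0,-55,280,-130,20],
    [0,0,0,-61,309,-130,20],
    [0,0,0,-61,309,-130,20]
  ]
}}

```text
t: 25.52
eef_pos: [0.5749, 0.2943, 0.1705]
tool_rot: [-0.0, 0.116, 0.993, 0.001]
contact_force: [-0.6, -0.6, -1.2]
gripper_width: 0.313
grasp_force: 39.9
```

Call:
{"op": "jog_arm", "data": {
  "motion": [
    [0,0,0,0,0,0,20],
    [0,0,0,0,0,0,20]
  ]
}}

```text
t: 25.78
eef_pos: [0.5751, 0.2896, 0.1709]
tool_rot: [-0.0, 0.119, 0.993, -0.0]
contact_force: [-0.6, -0.1, -0.4]
gripper_width: 0.312
grasp_force: 39.9
```

```bash
python3 look.py w8.png tray_blue 0;python3 go.py 0.5762 0.2916 0.046 76.4; python3 - <<'E'
from h import *
o=bot.get_obs(); p=bot.read_camera('wrist')
a=np.radians(-13.6)
for u,v in [(-.09,-.078),(-.09,.078),(.09,-.078),(.09,.078)]:
    print(u,v,np.round(proj(p,[.541+np.cos(a)*u-np.sin(a)*v,.333+np.sin(a)*u+np.cos(a)*v,.016],o)))
E
```

```text
tray_blue [(0.89, [352.0, 141.0], [0.5391, 0.333])]
t 25.88 pos [0.5751, 0.2901, 0.171] yaw 76.3 w 26.4 F [-0.0, 0.0, -0.9] g 39.9 q7 0.8
[-0.0, 0.0, -0.001, -0.6, 1.8, 125.0]
-0.09 -0.078 [276.  50.]
-0.09 0.078 [438.  50.]
0.09 -0.078 [284. 223.]
0.09 0.078 [419. 223.]
```

View pics/w8.png

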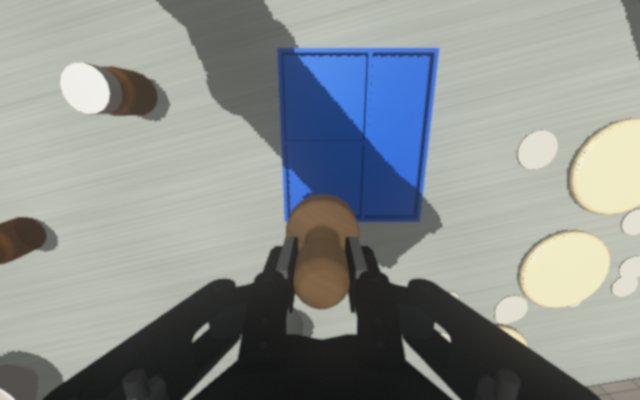

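The blue tray's corners at (278,48), (438,48) and (286,221) match my pose to within 2 px. The stamp hangs upright over the near pocket.

Call:
{"op": "jog_arm", "data": {
  "motion": [
    [0,0,0,0,1.5,40,20],
    [0,0,0,0,1.5,80,20],
    [0,0,0,0,1.5,108,20],
    [0,0,0,0,1.5,118,20],
    [0,0,0,0,1.5,122,20],
    [0,0,0,0,1.5,122,20],
    [0,0,0,0,1.5,122,20]
  ]
}}

```text
t: 26.8
eef_pos: [0.5762, 0.2931, 0.0499]
tool_rot: [0.001, 0.118, 0.993, 0.001]
contact_force: [0.6, 0.9, -2.1]
gripper_width: 0.315
grasp_force: 39.9
```

```bash
python3 go.py 0.5762 0.2916 0.046 76.4
```

```text
t 26.8 pos [0.5762, 0.2931, 0.0499] yaw 76.4 w 26.9 F [0.6, 0.9, -2.1] g 39.9 q7 0.8
[0.001, 0.001, 0.0, -0.3, -1.5, 3.9]
```

Call:
{"op": "jog_arm", "data": {
  "motion": [
    [0,0,0,0,-1,2.5,20],
    [0,0,0,0,-1,4,20],
    [0,0,0,0,-1,4.5,20],
    [0,0,0,0,-1,4.5,20]
  ]
}}

```text
t: 27.3
eef_pos: [0.5758, 0.292, 0.0458]
tool_rot: [0.0, 0.118, 0.993, 0.0]
contact_force: [-3.1, -1.1, 9.8]
gripper_width: 0.313
grasp_force: 40.6
```

Call:
{"op": "jog_arm", "data": {
  "motion": [
    [0,0,0,0,0,0,30],
    [0,0,0,0,0,0,38],
    [0,0,0,0,0,0,50],
    [0,0,0,0,0,0,55],
    [0,0,0,0,0,-20,55],
    [0,0,0,0,0,-60,65],
    [0,0,0,0,0,-115,75],
    [0,0,0,0,0,-125,80]
  ]
}}

```text
t: 28.3
eef_pos: [0.578, 0.2931, 0.1753]
tool_rot: [0.004, 0.118, 0.993, 0.003]
contact_force: [0.1, 0.5, 0.1]
gripper_width: 0.935
grasp_force: 0.0
```

```bash
python3 go.py 0.439 0.118 0.17 76.4
```

```text
t 28.3 pos [0.578, 0.2931, 0.1753] yaw 76.4 w 79.9 F [0.1, 0.5, 0.1] g 0.0 q7 0.8
[0.006, 0.006, 0.0, 94.0, -202.8, 3.4]
```

Call:
{"op": "jog_arm", "data": {
  "motion": [
    [0,0,0,94,-203,3,80],
    [0,0,0,94,-203,3,80],
    [0,0,0,94,-203,3,80],
    [0,0,0,94,-203,3,80],
    [0,0,0,94,-203,3,80],
    [0,0,0,94,-203,3,80],
    [0,0,0,94,-203,3,80]
  ]
}}

```text
t: 29.18
eef_pos: [0.4371, 0.1176, 0.1665]
tool_rot: [0.0, 0.117, 0.993, 0.0]
contact_force: [1.2, 1.2, -0.2]
gripper_width: 0.936
grasp_force: 0.0
```

```bash
python3 look.py w9.png jar_white_mid .035 stamp_mid .042;python3 go.py 0.439 0.118 0.017 76.4
```

```text
jar_white_mid [(0.95, [322.0, 188.0], [0.4359, 0.1181])]
stamp_mid [(0.96, [504.0, 271.0], [0.5726, 0.2908])]
t 29.32 pos [0.4366, 0.1172, 0.1661] yaw 76.5 w 80.1 F [-0.0, -0.1, 0.6] g 0.0 q7 0.96
[-0.0, -0.0, 0.002, -2.1, 1.4, 149.1]
```

View pics/w9.png

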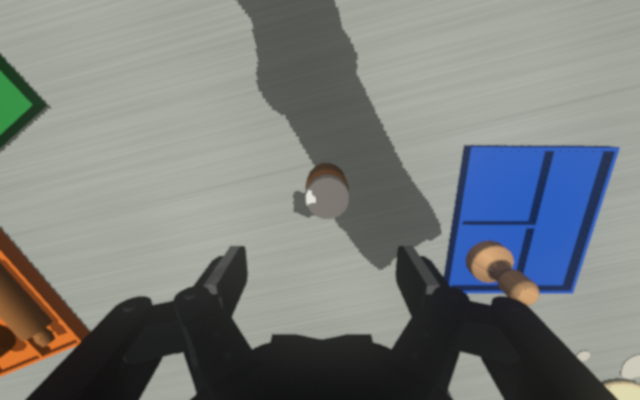

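The stamp stands in its pocket at (490,262). The white jar at (327,192) is about 2 mm right of the finger centre, so I shift slightly and descend.

Call:
{"op": "jog_arm", "data": {
  "motion": [
    [0,0,0,0,2,50,80],
    [0,0,0,0,2,95,80],
    [0,0,0,0,2,133,80],
    [0,0,0,0,2,146,80],
    [0,0,0,0,2,149,75],
    [0,0,0,0,2,149,55],
    [0,0,0,0,2,149,35],
    [0,0,0,0,2,149,35],
    [0,0,0,0,2,149,35],
    [0,0,0,0,2,149,35]
  ]
}}

```text
t: 30.58
eef_pos: [0.438, 0.1191, 0.0187]
tool_rot: [0.001, 0.118, 0.993, 0.001]
contact_force: [-0.6, -0.7, 5.5]
gripper_width: 0.498
grasp_force: 40.2
```

```bash
python3 go.py 0.4907 0.3122 0.17 76.4
```

```text
t 30.57 pos [0.438, 0.1191, 0.0187] yaw 76.4 w 42.5 F [-0.6, -0.7, 5.5] g 40.2 q7 0.99
[0.002, 0.002, 0.001, -6.3, 200.4, -150.9]
```

Call:
{"op": "jog_arm", "data": {
  "motion": [
    [0,0,0,0,0,-30,35],
    [0,0,0,0,0,-85,35],
    [0,0,0,0,0,-140,35],
    [0,0,0,-1,40,-150,35],
    [0,0,0,-3,95,-150,35],
    [0,0,0,-4,150,-150,35],
    [0,0,0,-6,190,-150,35],
    [0,0,0,-6,200,-150,35],
    [0,0,0,-6,200,-150,35],
    [0,0,0,-6,200,-150,35]
  ]
}}

```text
t: 31.82
eef_pos: [0.4895, 0.3095, 0.1674]
tool_rot: [-0.0, 0.119, 0.993, -0.0]
contact_force: [0.1, -0.1, -2.0]
gripper_width: 0.494
grasp_force: 41.7
```

```bash
python3 go.py 0.4907 0.3122 0.0228 76.4
```

```text
t 31.82 pos [0.4895, 0.3095, 0.1674] yaw 76.3 w 42.2 F [0.1, -0.1, -2.0] g 41.7 q7 0.67
[-0.001, 0.0, -0.001, -0.5, 3.0, 144.6]
```

Call:
{"op": "jog_arm", "data": {
  "motion": [
    [0,0,0,0,2.5,45,35],
    [0,0,0,0,2.5,90,35],
    [0,0,0,0,2.5,122,35],
    [0,0,0,0,2.5,137,35],
    [0,0,0,0,2.5,142,35],
    [0,0,0,0,2.5,142,35],
    [0,0,0,0,2.5,142,35]
  ]
}}

```text
t: 32.7
eef_pos: [0.491, 0.3144, 0.0265]
tool_rot: [0.001, 0.118, 0.993, 0.001]
contact_force: [0.5, -1.1, -0.5]
gripper_width: 0.496
grasp_force: 41.7
```

```bash
python3 go.py 0.4907 0.3122 0.0228 76.4
```

```text
t 32.7 pos [0.491, 0.3144, 0.0265] yaw 76.4 w 42.4 F [0.5, -1.1, -0.5] g 41.7 q7 0.67
[0.002, 0.001, 0.0, -0.3, -2.2, 3.7]
```

Call:
{"op": "jog_arm", "data": {
  "motion": [
    [0,0,0,0,-2,2.5,35],
    [0,0,0,0,-2,4,35],
    [0,0,0,0,-2,4,35],
    [0,0,0,0,-2,4,35]
  ]
}}

```text
t: 33.2
eef_pos: [0.4899, 0.3119, 0.0227]
tool_rot: [0.0, 0.118, 0.993, 0.0]
contact_force: [-2.9, -2.5, 12.4]
gripper_width: 0.496
grasp_force: 43.1
```

```bash
python3 go.py
```

```text
t 33.2 pos [0.4899, 0.3119, 0.0227] yaw 76.4 w 42.4 F [-2.9, -2.5, 12.4] g 43.1 q7 0.67
```

Call:
{"op": "jog_arm", "data": {
  "motion": [
    [0,0,0,0,0,0,46],
    [0,0,0,0,0,0,52],
    [0,0,0,0,0,0,62],
    [0,0,0,0,0,0,65],
    [0,0,0,0,0,-20,65],
    [0,0,0,0,0,-70,75],
    [0,0,0,0,0,-130,75],
    [0,0,0,0,0,-190,75],
    [0,0,0,0,0,-210,75]
  ]
}}

```text
t: 34.33
eef_pos: [0.4912, 0.313, 0.2357]
tool_rot: [0.002, 0.118, 0.993, 0.002]
contact_force: [-0.0, 0.8, -0.1]
gripper_width: 0.877
grasp_force: 0.0
```

Call:
{"op": "jog_arm", "data": {
  "motion": [
    [0,0,0,0,60,0,75],
    [0,0,0,0,120,0,75],
    [0,0,0,0,180,0,75],
    [0,0,0,0,230,0,75],
    [0,0,0,0,230,0,75],
    [0,0,0,0,230,0,75],
    [0,0,0,0,230,0,75]
  ]
}}

```text
t: 35.2
eef_pos: [0.5443, 0.5338, 0.2316]
tool_rot: [0.0, 0.119, 0.993, -0.0]
contact_force: [-0.6, -1.1, 0.3]
gripper_width: 0.879
grasp_force: 0.0
```

```bash
python3 - <<'E'
from h import *
p=bot.read_camera('top'); a=p['pixels'][:,:,::-1][80:300,100:540]
q=bot.read_camera('side'); b=q['pixels'][:,:,::-1][100:400,220:520]
A=cv2.resize(a,(800,400)); cv2.imwrite('pics/f1.png',A); cv2.imwrite('pics/f2.png',cv2.resize(b,(600,600),interpolation=cv2.INTER_CUBIC))
E
```

```text
(no output)
```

View pics/f1.png

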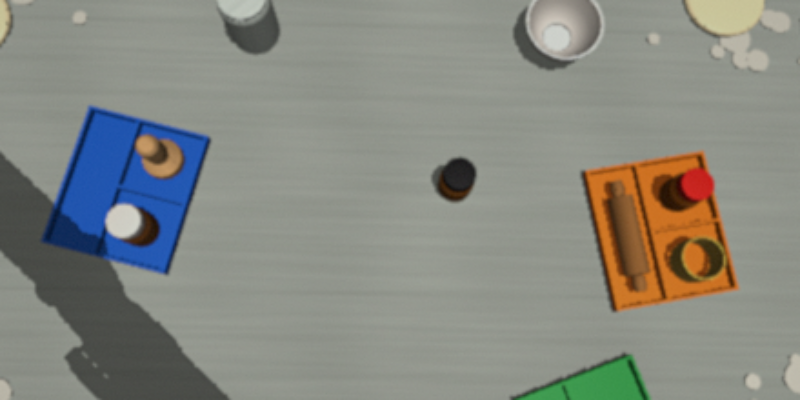

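View pics/f2.png

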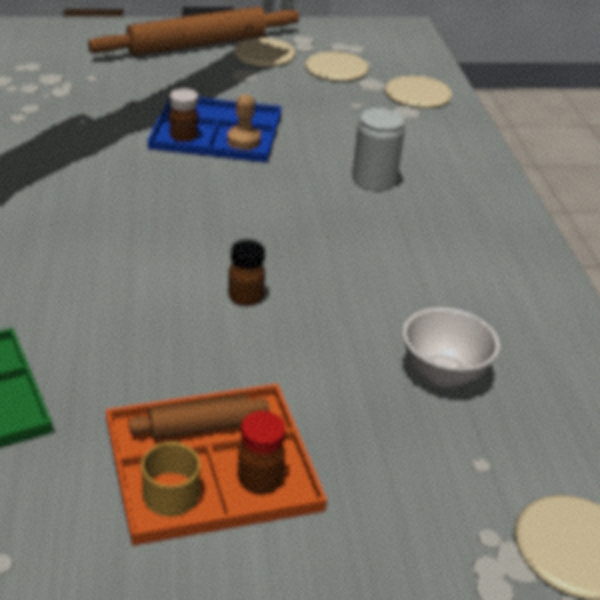

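Both views agree. The orange tray holds the pin in the lane at (628,235) of the top crop, the cutter at (697,258) and the red jar at (692,186). The blue tray holds the stamp at (160,155) and the white jar at (128,223), all upright. The black jar, bowl and canister haven't moved.

```bash
python3 -c "
from station import bot
print(bot.hand_in())"
```

```text
the job is handed in; nothing more can be done
None
```

Both kit trays are made up as asked and the job was handed in after about 35 s of robot time; the spare black-lidded jar, the bowl and the canister were left where they were.

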